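Stopper the finished flask

TASK

On the glassblower's bench, close the wide-necked conical flask with the stopper that fits it, the middle-sized of the three: lift it by its knob, set its cork shank into the neck and lower it until its cap sits flat on the rim, letting go only when it is home (do not drop it in). Leave the flask standing where it is, and leave the small and the large stopper alone.

Things in the scene. Friction and masses are not known exactly. Their poses are not given: they have to be found in the camera images.
- flask: Wide-necked conical flask of clear glass, loose (about 0.4 kg), upright on the bench. 150 mm high; base 120 mm across, narrowing to a straight round neck, 60 mm outside and 50 mm inside, from 95 mm up to the rim, which has a white frosted band. Origin: centre of its underside; z up along its axis; the centre of the mouth is 150 mm above the origin.
- stopper_middle: The stopper that fits (about 70 g), standing on its shank's narrow end. Cork shank 36 mm long, 26 mm across below, 40 mm above; grey round cap 68 mm across, 8 mm thick; grey round knob 30 mm across, 38 mm tall. Origin: centre of the underside; z up: cap underside at 36 mm, cap top 44, knob top 82. Home, its origin is 114 mm above the flask's.
- stopper_small: A stopper of the same kind, too small (it would fall into the flask): cap 40 mm across, knob 24 mm across, 69 mm high, shank 20 to 26 mm across. Stands on its shank; bystander. Origin: centre of its underside, z up.
- stopper_large: A stopper of the same kind, too large to enter the neck: cap 88 mm across, knob 32 mm across, 91 mm high, shank 58 to 70 mm across. Stands on its shank; bystander. Origin: centre of its underside, z up.
There are look-alikes about, which are no part of the job. What is shaped like the stopper_middle but red or yellow is not meant. Of the things that look like the flask, take the one that is farthest to the robot's right at the start.

How it is judged:
By the outcome, as a careful person would: the job done as asked, in the order asked, and still so for the second after the job is handed in, with the robot touching nothing.
It also fails if it takes over 42 s, if anything falls off the work surface, if the arm or the gripper's body presses on something with over 40 N, if the wrist force passes 120 N, or if a joint passes its speed limit or range.

ROBOT

A 7-joint arm with a two-finger parallel gripper is mounted at the origin on the work surface. World frame = base frame: x ahead of the robot, y to its left, z up, the work surface at z = 0. Lengths are in mm, angles in rad, forces in N, time in s.
With the tool pointing down it reaches from about 350 to 900 mm from the base axis. Payload 7.2 kg.
Tool frame: the origin (TCP) lies on the centre line of the jaws, within the pads' length; the fingertips stand 14 mm ahead of it and the grasp point (between the pads) lies 5 mm behind it; z points along the fingers, y is the line along which they close (so a half turn about z gives the same grasp; the last joint's range is limited). The gripper opens to 85 mm and grips with 20 to 120 N. Pads are 22 mm wide; open, the fingers measure 114 mm over their backs; the gripper's body (76 mm by 85 mm) begins 54 mm behind the grasp point. The pads swing forward as they close: fully open they stand 13 mm farther back than shut.
Start: joints at [-1.242, 0.411, -0.013, 1.596, 0.006, 1.134, -0.082], TCP at [241.553, 576.439, 222.597] pointing down, gripper open.
Joint ranges: [-2.95, 2.95], [-0.29, 1.99], [-1.47, 1.44], [0.14, 2.54], [-1.03, 4.17], [0.13, 1.85], [-2.86, 2.86]. Speed limits (rad/s): [2.39, 2.39, 3.01, 3.01, 3.14, 3.14, 3.14].

INTERFACE

Orientations are given as [roll, pitch, yaw] about the fixed x, y, z axes, in that order (R = Rz(yaw) Ry(pitch) Rx(roll)).
In Python, from workcell import r gives the robot as it stands.
- The arm moves only by the tool carry_out, never from a script. Its argument "steps" is a list of rows, each a list of 5 numbers: the shift along the tool's x, y, z in m, then the turn about the tool's z in rad, then the gripper command: -1 is fully open, 1 is shut, values between are in proportion. A call has 1 to 20 rows; each row shifts and turns the commanded pose from where the row before left it, along the tool's axes as they then stand; what a row does not reach is not made up. A row lasts 1/10 s, in which the tool goes at most 50 mm and 8.59 degrees, less where a joint would pass 70% of its speed; a pose out of reach is approached as far as the arm can. A call with a gripper value outside its range is refused whole. The fingers move at their own pace and stop on an object; the grip force is fixed at half the most. Time passes only in rows, so rows that do not move let the fingers close. It gives the time, the measured TCP pose, the force, the opening and the grip force at its end, in the units of the state.
- r.get_state(): the state, without advancing time (a new reading comes with each control period).
- r.snapshot(name): name is "side" or "top"; returns a dict with "image" (384x512x3 uint8, red, green, blue), "fx", "fy", "cx", "cy" (pixels), "xyz" and "orientation" of the camera in the world. Camera axes: x right, y down, z forward; pixel columns grow to the right and rows downward; lengths in mm; the calibration is good to about 2 mm. A picture is of the moment at which its call begins. There is no depth.
- r.finish_job(): hands the job in; it is judged then, once.
The state is a dict: "t": time; "joint_positions": joint angles; "joint_velocities": joint speeds; "tau": joint torques, N m; "tcp_pos": TCP position; "tool_rot": TCP orientation; "wrist_force": force on the tool from outside, world axes, zero at the start; "moment": the same for the moment, N m; "grip_width": finger opening in mm; "finger_force": force on a finger pad.
Only numpy, scipy, OpenCV 4.12 (cv2) and the standard library are available. Lean on these libraries where they do the work, as an engineer would, in place of code of your own. Each camera call takes 0.05 s, during which the arm holds its last target. There are 200 camera calls.

## Working session

There is one attempt and no reset: what is moved stays moved. The work goes in short steps, Python scripts to look and compute and a tool call to move; the robot and the scene stay as the last step left them, time stands still between calls to the robot, and variables do not carry over. Pictures are saved under pics/ and viewed, at most 10 in all, crops included, and the job is handed in when it is done.

Besides the shell and the picture viewer there is one more tool, called after "Request:" by a JSON object that holds its "api" and its "payload". carry_out: Moves the arm, as the interface text tells. Its arguments: {"type":"object","properties":{"steps":{"type":"array","items":{"type":"array","items":{"type":"number"}}}},"required":["steps"]}

```bash
mkdir -p pics; cat > h.py <<'E'
import numpy as np, cv2
from scipy.spatial.transform import Rotation as R
from workcell import r
def snap(n,f):
    s=r.snapshot(n); cv2.imwrite('pics/'+f,s['image'][:,:,::-1]); return s
def ray(s,u,v,z):
    M=R.from_euler('xyz',s['orientation']).as_matrix()
    d=M@np.array([(u-s['cx'])/s['fx'],(v-s['cy'])/s['fy'],1]); o=np.array(s['xyz'])
    return (o+d*(z-o[2])/d[2]).round(1)
def proj(s,p):
    M=R.from_euler('xyz',s['orientation']).as_matrix()
    c=M.T@(np.array(p)-s['xyz']); return (s['cx']+s['fx']*c[0]/c[2], s['cy']+s['fy']*c[1]/c[2])
E
python3 - <<'E'
from h import *
for n in('top','side'):
    s=snap(n,n+'0.png'); print({k:v for k,v in s.items() if k!='image'})
print(r.get_state())
E
```

```text
{'fx': 390.8315553865447, 'fy': 390.8315553865447, 'cx': 255.68783657133054, 'cy': 187.1390548144856, 'xyz': array([386.45027046,  38.045994  , 809.61614194]), 'orientation': array([-2.96438198, -0.02322218, -1.55827041])}
{'fx': 380.3216904415673, 'fy': 380.3216904415673, 'cx': 256.38512072013225, 'cy': 190.4877339821869, 'xyz': array([  73.44034136, -406.82505205,  459.16595095]), 'orientation': array([-2.15814621,  0.00556037, -0.8276245 ])}
{'t': 0.1, 'joint_positions': array([-1.24219105,  0.41186498, -0.01271725,  1.59697191,  0.00561503,
        1.13430372, -0.08222266]), 'joint_velocities': array([ 0.00269204, -0.00270416, -0.00065094, -0.0012145 ,  0.00221774,
        0.00010963,  0.0018085 ]), 'tau': array([ 2.78183208e-03, -6.01824474e+01,  6.84252139e-01, -3.00090766e+01,
        1.40146835e-02,  6.45249296e-03, -9.03532502e-07]), 'tcp_pos': array([241.40296828, 575.98887065, 221.80433931]), 'tool_rot': array([-3.14008505e+00,  1.18343491e-04,  2.74480023e+00]), 'wrist_force': array([ 0.10887542, -0.08787706, -0.05152874]), 'moment': array([ 0.01403257,  0.02791524, -0.00937601]), 'finger_force': 0.0, 'grip_width': 85.41865695944716}
```

View pics/top0.png

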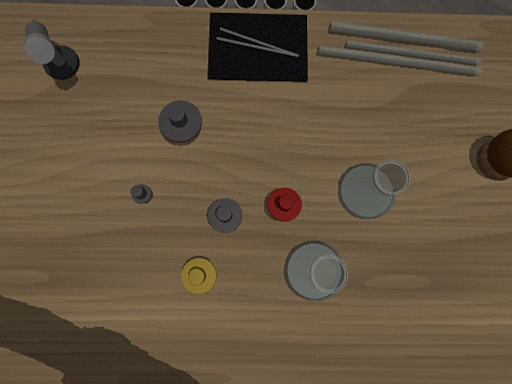

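View pics/side0.png

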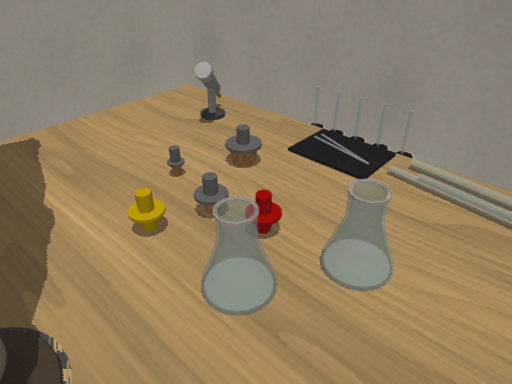

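The top view shows the middle stopper's cap at about (225,215) with its knob at (223,213). The right-hand flask has its base at about (367,191) and its rim at about (391,178). In the side view the stopper's knob is at (210,185) and the flask's rim at (369,192). I'll fit both from the two views and overlay the result.

```bash
cat >> h.py <<'E'
def circ(s,img,c,z,rad,col,k):
    a=np.linspace(0,2*np.pi,60)
    p=[proj(s,(c[0]+rad*np.cos(t),c[1]+rad*np.sin(t),z)) for t in a]
    cv2.polylines(img,[np.int32((np.array(p)+.5)*k*16)],True,col,1,cv2.LINE_AA,4)
def crop(img,u,v,w,h,k): return img[int(v*k):int((v+h)*k),int(u*k):int((u+w)*k)]
E
python3 - <<'E'
from h import *
t=r.snapshot('top');s=r.snapshot('side')
# grey cap segmentation in the top view
print('cap',ray(t,224.7,215,44),'knob',ray(t,223.5,213.5,82),'side knobtop',ray(s,210,178,82))
print('rim',ray(t,391.5,178,150),'base',ray(t,367,191,0),'side rim',ray(s,369,192,150),'side base',ray(s,357,262,0))
S=np.mean([ray(t,224.7,215,44),ray(t,223.5,213.5,82)],0); F=np.mean([ray(t,391.5,178,150),ray(t,367,191,0)],0)
print(S,F)
k=3;out=[]
for c,(a,b) in((t,((180,170),(335,130))),(s,((165,150),(305,170)))):
    im=cv2.resize(c['image'][:,:,::-1].copy(),None,fx=k,fy=k,interpolation=cv2.INTER_CUBIC)
    circ(c,im,S,44,34,(0,255,255),k);circ(c,im,S,82,15,(0,255,0),k)
    circ(c,im,F,150,30,(0,0,255),k);circ(c,im,F,0,60,(255,0,255),k)
    out.append(np.hstack([crop(im,*a,90,95,k),crop(im,*b,110,95,k)]) if c is t else np.hstack([crop(im,*a,90,95,k),crop(im,*b,110,95,k)]))
cv2.imwrite('pics/ov.png',np.vstack(out)); print(np.vstack(out).shape)
E
```

```text
cap [467.3  82.1  44. ] knob [466.   82.2  82. ] side knobtop [461.8  71.7  82. ]
rim [ 524.9 -211.5  150. ] base [ 527.3 -214.6    0. ] side rim [ 521.1 -215.5  150. ] side base [ 532.9 -212.8    0. ]
[466.65  82.15  63.  ] [ 526.1  -213.05   75.  ]
(570, 600, 3)
```

View pics/ov.png

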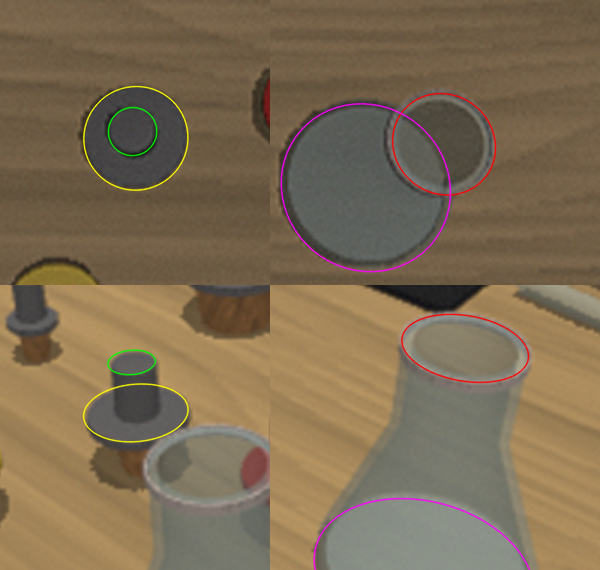

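Request:
{"api": "carry_out", "payload": {"steps": [[-0.01,-0.01,0,0,-1],[-0.02,-0.02,0,0,-1],[-0.025,-0.023,0,0,-1],[-0.025,-0.023,0,0,-1],[-0.025,-0.023,0,0,-1],[-0.025,-0.023,0,0,-1],[-0.025,-0.023,0,0,-1],[-0.025,-0.023,0,0,-1],[-0.025,-0.023,0,0,-1],[-0.025,-0.023,0,0,-1],[-0.025,-0.023,0,0,-1],[-0.025,-0.023,0,0,-1],[-0.025,-0.023,0,0,-1],[-0.025,-0.023,0,0,-1],[-0.025,-0.023,0,0,-1],[-0.025,-0.023,0,0,-1],[-0.02,-0.02,0,0,-1],[0,0,0,0,-1],[0,0,0,0,-1]]}}

```text
t: 2.1
tcp_pos: [466.2, 77.8, 222.5]
tool_rot: [3.141, -0.0, 2.743]
wrist_force: [0.2, 1.0, -0.3]
grip_width: 85.3
finger_force: 0.0
```

Request:
{"api": "carry_out", "payload": {"steps": [[0.001,0.004,0.01,0,-1],[0,0,0.02,0,-1],[0,0,0.025,0,-1],[0,0,0.025,0,-1],[0,0,0.025,0,-1],[0,0,0.025,0,-1],[0,0,0.015,0,-1],[0,0,0.01,0,-1],[0,0,0.002,0,-1],[0,0,0,0,-1]]}}

```text
t: 3.1
tcp_pos: [467.2, 83.3, 65.5]
tool_rot: [-3.142, -0.0, 2.746]
wrist_force: [0.4, 0.4, 0.2]
grip_width: 85.3
finger_force: 0.0
```

```bash
python3 - <<'E'
from h import *
s=r.snapshot('side');t=r.snapshot('top')
f=lambda c,u,v:cv2.resize(c['image'][v:v+95,u:u+130,::-1],None,fx=3,fy=3,interpolation=cv2.INTER_CUBIC)
cv2.imwrite('pics/g.png',np.hstack([f(s,145,140),f(t,160,170)]))
E
```

```text
(no output)
```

View pics/g.png

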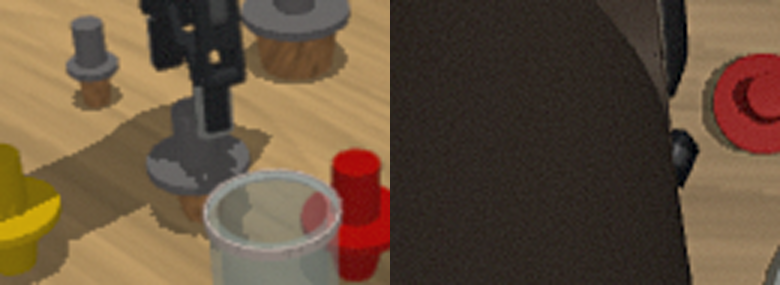

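The near finger, at about (215,110) in the crop, stands in front of the knob with its tip clear above the cap. I'll close now.

Request:
{"api": "carry_out", "payload": {"steps": [[0,0,0,0,0],[0,0,0,0,0.3],[0,0,0,0,1],[0,0,0,0,1],[0,0,0,0,1],[0,0,0,0,1],[0,0,0,0,1],[0,0,0,0,1]]}}

```text
t: 4.0
tcp_pos: [467.9, 82.7, 66.2]
tool_rot: [3.141, 0.001, 2.745]
wrist_force: [-2.1, -1.4, 5.2]
grip_width: 26.2
finger_force: 58.7
```

Request:
{"api": "carry_out", "payload": {"steps": [[0,0,-0.005,0,1],[0,0,-0.01,0,1],[0,0,-0.02,0,1],[0,0,-0.025,0,1],[0,0,-0.025,0,1],[0,0,-0.025,0,1],[0,0,-0.025,0,1],[0,0,-0.025,0,1],[0,0,-0.02,0,1],[0,0,-0.01,0,1],[0,0,0,0,1],[0,0,0,0,1]]}}

```text
t: 5.2
tcp_pos: [466.9, 82.8, 255.0]
tool_rot: [-3.141, -0.001, 2.745]
wrist_force: [1.1, -0.2, -1.2]
grip_width: 26.2
finger_force: 59.1
```

```bash
python3 - <<'E'
from h import *
s=r.snapshot('side');t=r.snapshot('top')
f=lambda c,u,v:cv2.resize(c['image'][v:v+190,u:u+130,::-1],None,fx=3,fy=3,interpolation=cv2.INTER_CUBIC)
cv2.imwrite('pics/l.png',np.hstack([f(s,145,30),f(t,160,130)]))
st=r.get_state();T=st['tcp_pos'];print(T)
for dz in(0,14):print(proj(s,T-[0,0,dz]))
E
```

```text
[466.67413893  82.67072012 254.49698757]
(np.float64(200.15018023176444), np.float64(86.00561254194585))
(np.float64(200.88018488879754), np.float64(94.2205641988906))
```

View pics/l.png

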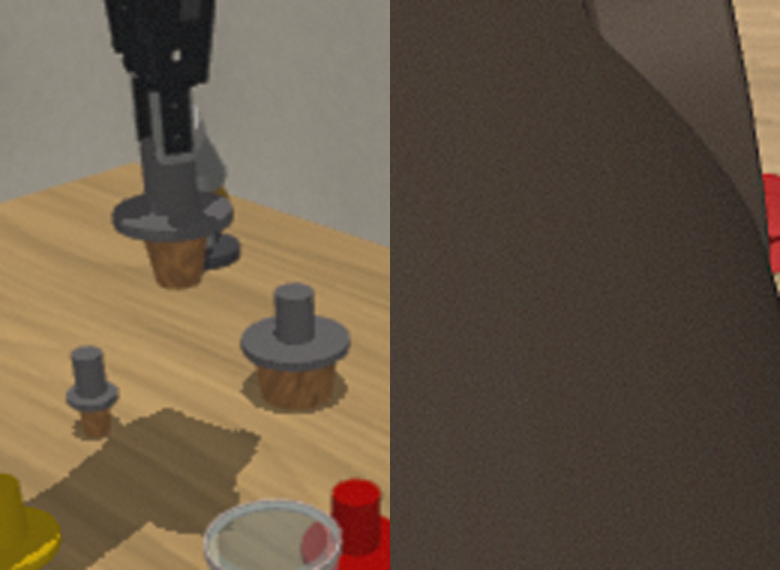

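The stopper is held upright: cap centre at about (173,215) in the crop and shank bottom at about (178,283). The numbers will show whether it slipped.

```bash
python3 - <<'E'
from h import *
s=r.snapshot('side')
for z in(180,185,188.5,192):
    print(z,[np.round((np.array(proj(s,(466.7,82.3,z+d)))-[145,30])*3,1) for d in(0,36,44)])
E
```

```text
180 [array([177. , 292.8]), array([171.8, 234.5]), array([170.6, 221.1])]
185 [array([176.3, 284.9]), array([171.1, 226.1]), array([169.9, 212.6])]
188.5 [array([175.8, 279.3]), array([170.5, 220.2]), array([169.3, 206.6])]
192 [array([175.3, 273.7]), array([170. , 214.3]), array([168.8, 200.6])]
```

Request:
{"api": "carry_out", "payload": {"steps": [[-0.004,-0.006,0,0,1],[-0.008,-0.012,0,0,1],[-0.0125,-0.0185,0,0,1],[-0.0125,-0.0185,0,0,1],[-0.0125,-0.0185,0,0,1],[-0.0125,-0.0185,0,0,1],[-0.0125,-0.0185,0,0,1],[-0.0125,-0.0185,0,0,1],[-0.0125,-0.0185,0,0,1],[-0.0125,-0.0185,0,0,1],[-0.0125,-0.0185,0,0,1],[-0.0125,-0.0185,0,0,1],[-0.0125,-0.0185,0,0,1],[-0.01,-0.015,0,0,1],[-0.006,-0.007,0,0,1],[-0.002,-0.004,0,0,1],[0,0,0,0,1],[0,0,0,0,1],[0,0,0,0,1]]}}

```text
t: 7.25
tcp_pos: [526.3, -209.2, 255.6]
tool_rot: [3.141, -0.0, 2.746]
wrist_force: [-0.1, -0.7, -0.4]
grip_width: 26.6
finger_force: 59.1
```

```bash
python3 - <<'E'
from h import *
s=r.snapshot('side');t=r.snapshot('top')
st=r.get_state();T=st['tcp_pos'];print(T,st['tool_rot'])
k=3;im=[cv2.resize(c['image'][:,:,::-1].copy(),None,fx=k,fy=k,interpolation=cv2.INTER_CUBIC) for c in(s,t)]
for c,i in zip((s,t),im):
    circ(c,i,T,T[2]-66.3,13,(0,255,0),k);circ(c,i,T,T[2]-22.3,34,(0,255,255),k)
    circ(c,i,(526,-211.5),150,30,(0,0,255),k)
cv2.imwrite('pics/m.png',np.hstack([crop(im[0],305,90,130,190,k),crop(im[1],315,110,130,190,k)]))
E
```

```text
[ 526.28353691 -209.39597675  255.66195727] [3.14122178e+00 3.10005929e-05 2.74598183e+00]
```

View pics/m.png

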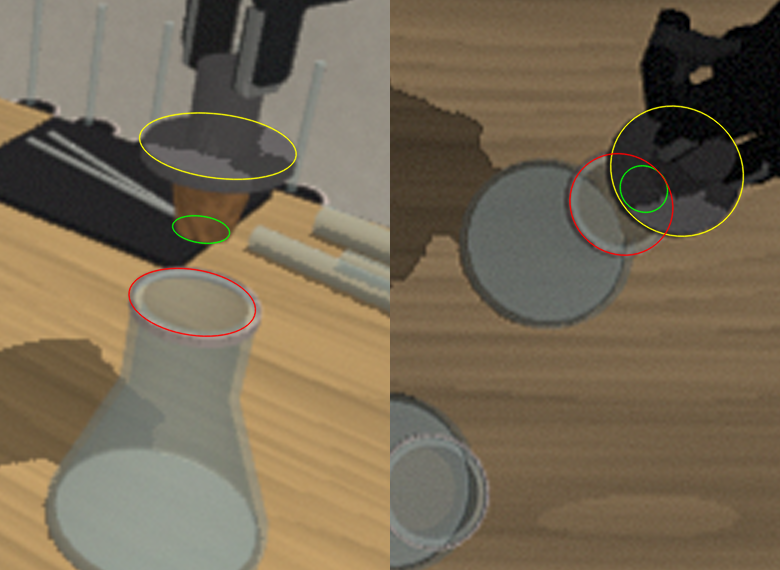

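Both views show the shank almost centred over the mouth: in the side crop the shank bottom is at about (205,230) and the rim centre at about (195,303). I'll lower it partway in and then look again.

Request:
{"api": "carry_out", "payload": {"steps": [[-0.0005,-0.0015,0.005,0,1],[0,0,0.01,0,1],[0,0,0.01,0,1],[0,0,0.01,0,1],[0,0,0.008,0,1],[0,0,0.005,0,1],[0,0,0.002,0,1],[0,0,0,0,1],[0,0,0,0,1]]}}

```text
t: 8.25
tcp_pos: [526.3, -211.9, 205.9]
tool_rot: [3.142, 0.001, 2.745]
wrist_force: [0.9, 0.4, -0.8]
grip_width: 26.6
finger_force: 59.1
```

```bash
python3 - <<'E'
from h import *
s=r.snapshot('side');t=r.snapshot('top')
st=r.get_state();T=st['tcp_pos'];print(T,st['wrist_force'])
f=lambda c,u,v,w,h,k:cv2.resize(c['image'][v:v+h,u:u+w,::-1],None,fx=k,fy=k,interpolation=cv2.INTER_CUBIC)
cv2.imwrite('pics/n.png',np.hstack([f(s,325,120,80,115,5),f(t,340,130,80,115,5)]))
E
```

```text
[ 526.31187426 -211.85446152  205.99252983] [ 0.59696212  0.24616058 -0.19490486]
```

View pics/n.png

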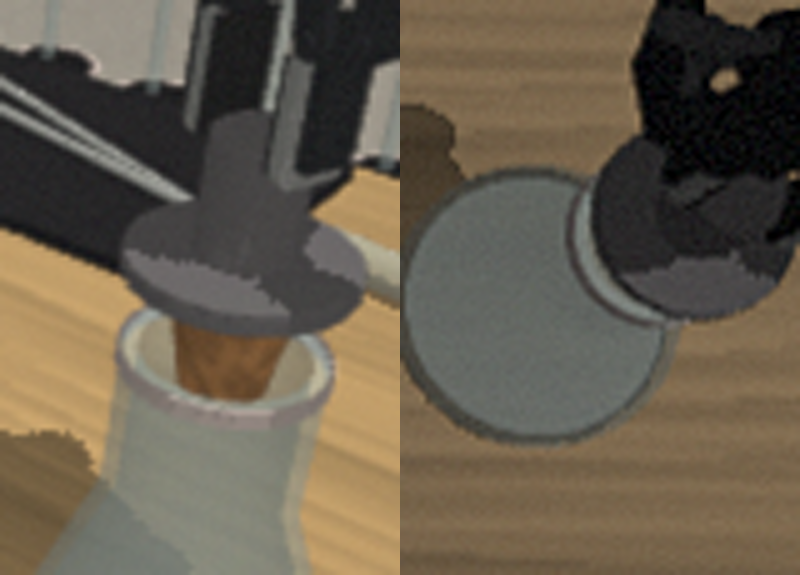

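The shank is inside the mouth with a gap on each side (shank 175–285, mouth 135–320 in the side crop). I'll lower it gently.

Request:
{"api": "carry_out", "payload": {"steps": [[0.0005,0.001,0.003,0,1],[0,0,0.005,0,1],[0,0,0.005,0,1],[0,0,0.004,0,1],[0,0,0.003,0,1],[0,0,0.002,0,1],[0,0,0,0,1],[0,0,0,0,1]]}}

```text
t: 9.15
tcp_pos: [526.0, -210.7, 183.6]
tool_rot: [-3.142, 0.0, 2.745]
wrist_force: [0.2, 0.6, -0.7]
grip_width: 26.3
finger_force: 59.1
```

Request:
{"api": "carry_out", "payload": {"steps": [[0,0,0.001,0,1],[0,0,0.001,0,1],[0,0,0.0005,0,1],[0,0,0,0,1],[0,0,0,0,1],[0,0,0,0,1]]}}

```text
t: 9.75
tcp_pos: [526.0, -210.7, 181.1]
tool_rot: [-3.142, 0.0, 2.745]
wrist_force: [0.2, -0.0, -1.3]
grip_width: 26.5
finger_force: 59.1
```

Request:
{"api": "carry_out", "payload": {"steps": [[0,0,0.0005,0,1],[0,0,0.0005,0,1],[0,0,0.0005,0,1],[0,0,0,0,1],[0,0,0,0,1]]}}

```text
t: 10.25
tcp_pos: [526.2, -211.0, 180.4]
tool_rot: [3.141, 0.001, 2.744]
wrist_force: [-1.7, 0.3, 6.1]
grip_width: 26.5
finger_force: 60.0
```

Request:
{"api": "carry_out", "payload": {"steps": [[0,0,0.0005,0,1],[0,0,0.0003,0,1],[0,0,0,0,1],[0,0,0,0,1]]}}

```text
t: 10.65
tcp_pos: [526.2, -211.1, 180.2]
tool_rot: [3.141, 0.001, 2.744]
wrist_force: [-3.6, 0.8, 11.8]
grip_width: 26.7
finger_force: 60.5
```

```bash
python3 - <<'E'
from h import *
s=r.snapshot('side');t=r.snapshot('top')
f=lambda c,u,v,w,h,k:cv2.resize(c['image'][v:v+h,u:u+w,::-1],None,fx=k,fy=k,interpolation=cv2.INTER_CUBIC)
cv2.imwrite('pics/p.png',np.hstack([f(s,325,120,80,115,5),f(t,340,130,80,115,5)]))
E
```

```text
(no output)
```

View pics/p.png

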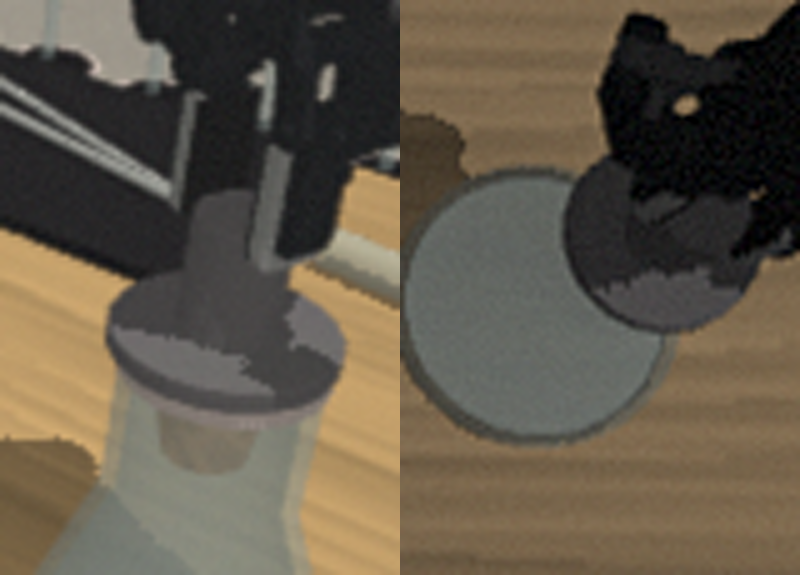

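The cap sits flat on the rim (side crop about (225,345)) and the shank shows inside the neck. The flask's base hasn't moved. I'll release slowly and rise.

Request:
{"api": "carry_out", "payload": {"steps": [[0,0,-0.0005,0,1],[0,0,0,0,0.3],[0,0,0,0,0.1],[0,0,0,0,-0.2],[0,0,0,0,-0.5],[0,0,0,0,-1],[0,0,0,0,-1],[0,0,0,0,-1],[0,0,-0.005,0,-1],[0,0,-0.015,0,-1],[0,0,-0.02,0,-1],[0,0,-0.02,0,-1],[0,0,-0.02,0,-1],[0,0,-0.02,0,-1],[0,0,-0.01,0,-1],[0,0,0,0,-1],[0,0,0,0,-1]]}}

```text
t: 12.45
tcp_pos: [525.8, -210.4, 288.7]
tool_rot: [3.142, -0.001, 2.745]
wrist_force: [0.3, -0.4, -0.4]
grip_width: 85.5
finger_force: 0.0
```

```bash
python3 - <<'E'
from h import *
s=r.snapshot('side');t=r.snapshot('top')
f=lambda c,u,v,w,h,k:cv2.resize(c['image'][v:v+h,u:u+w,::-1],None,fx=k,fy=k,interpolation=cv2.INTER_CUBIC)
cv2.imwrite('pics/q.png',np.hstack([f(s,300,110,100,190,3),f(t,330,110,100,190,3)]))
E
```

```text
(no output)
```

View pics/q.png

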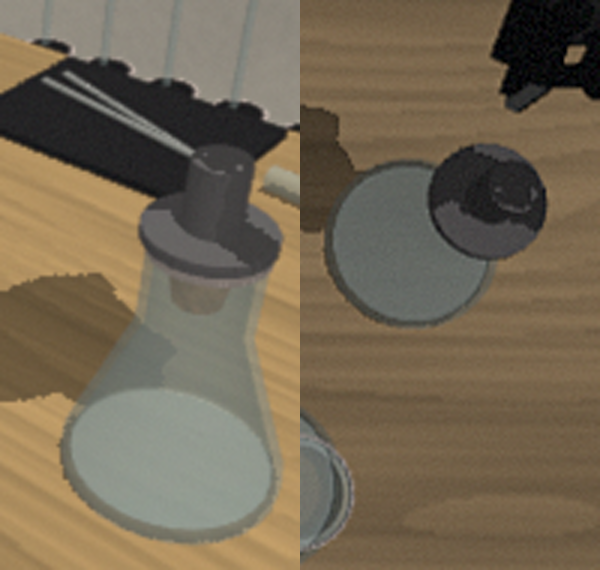

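The stopper is seated flat on the flask, its cap at about (210,235) in the side crop, and the gripper is clear.

```bash
python3 -c "
from workcell import r
print(r.finish_job())"
```

```text
the job is handed in; nothing more can be done
None
```

The middle stopper sits flat on the rim of the right-hand flask, let go only once home; the flask did not visibly move, the small and large stoppers were never touched, and the job was handed in at about 12.5 s.

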